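# Line up the herb jars by size on the display plank

### The arm

A 7-joint arm with a two-finger parallel gripper is mounted at the origin on the work surface. World frame = base frame: x ahead of the robot, y to its left, z up, the work surface at z = 0. Lengths are in m, angles in rad, forces in N, time in s.
With the tool pointing down it reaches from about 0.425 to 0.875 m from the base axis. Payload 9.9 kg.
Tool frame: the origin (TCP) lies on the centre line of the jaws, within the pads' length; the fingertips stand 17 mm ahead of it and the grasp point (between the pads) lies 2 mm behind it; z points along the fingers, y is the direction in which the jaws open and shut (so a half turn about z gives the same grasp; the last joint's range is limited). The gripper opens to 85 mm and grips with 20 to 120 N. Pads are 22 mm wide; open, the fingers measure 114 mm over their backs; the gripper's body (76 mm by 85 mm) begins 54 mm behind the grasp point. The pads swing forward as they close: fully open they stand 13 mm farther back than shut.
Start: joints at [1.208, 0.576, 0.025, 1.437, -0.015, 1.129, -0.057], TCP at [0.186, -0.649, 0.248] pointing down, gripper open.
Joint ranges: [-2.76, 2.76], [-0.34, 2.15], [-1.52, 1.57], [0.19, 2.46], [-1.09, 4.23], [0.17, 1.99], [-2.82, 2.82]. Speed limits (rad/s): [2.22, 2.22, 3.01, 3.01, 3.14, 3.14, 3.14].

### API

Orientations are given as a rotation vector (axis times angle).
In Python, from bench import status, viewer, finish_job, nets gives the robot as it stands.
- The arm moves only by the tool play_rows, never from a script. Its argument "increments" is a list of rows, each an object of numbers: "dx", "dy", "dz": the shift along the world's x, y, z in m; "roll": the turn about the world's z in rad. In form: [{"dx": .., "dy": .., "dz": .., "roll": ..}, ...]. A call has 1 to 10 rows; each row is the pose to reach, as a shift and turn from the pose commanded when the call began; what a row does not reach only later rows make up. A row lasts 1/12 s, in which the tool goes at most 41.7 mm and 7.16 degrees, less where a joint would pass 70% of its speed; a pose out of reach is approached as far as the arm can. A call with a gripper value outside its range is refused whole. "hand" is the finger opening in m, from 0 to 0.0854, set as the call begins (left out, the last holds). The fingers move at their own pace and stop on an object; "squeeze" is the grip in N (left out, the last holds). Time passes only in rows, so rows that repeat a pose let the fingers close. It gives the time, the measured TCP pose, the force and the opening at its end, in the units of the state.
- status.get_obs(): the state, without advancing time (a new reading comes with each control period).
- viewer.get_image(name): name is "scene" or "top" or "wrist"; returns (picture, depth): 384x512x3 uint8, red, green, blue; 384x512 float32, m along the optical axis (not along the pixel's ray), 0 where there is no reading.
- viewer.camera_model(name): a dict with "fx", "fy", "cx", "cy" (pixels), "R" (3x3) and "t" (3): a world point X has camera coordinates R X + t; the wrist camera has in their place "T_tool_cam" (4x4, takes a point from camera to tool coordinates, whose origin is the TCP and whose axes are the flange's). Camera axes: x right, y down, z forward; pixel columns grow to the right and rows downward; lengths in m; the calibration is good to about 2 mm. A picture is of the moment at which its call begins: read the wrist's pose just before it. camera_model takes no time and is no camera call.
- finish_job(): hands the job in, once; it reports no verdict.
Trained networks look in the newest picture that a camera, given by its name, has taken for a name from the list of things; names that differ only in an ending like _2 or _b are one class to them, and where a whole thing is asked for, a point or a joint stands for the part that bears it (a point fixed in the world has none). Each returns a list of dicts, best first, with "conf" (0 to 1); they miss things now and then, are a little off and sometimes report something else, mostly with a low value. They report only what shows in the picture. A call takes as long as a camera call. They do not tell look-alikes from the thing itself.
- nets.look_for(camera, thing): "pixel" ([column, row] in pixels, amid what is visible of it).
- nets.trace(camera, thing): "mask" (384x512 bool, what is visible of it) and "pixel" ([column, row] in pixels, amid what is visible of it).
- nets.place_of(camera, thing): "pixel" ([column, row] in pixels: a listed point, or the origin of a listed thing).
The state is a dict: "clock": time; "joint_pos": joint angles; "qvel": joint speeds; "tau": joint torques, N m; "ee_pos": TCP position; "ee_rot": TCP orientation; "contact_force": force on the tool from outside, world axes, zero at the start; "ft_torque": the same for the moment, N m; "width": finger opening in m.
Only numpy, scipy, OpenCV 4.12 (cv2) and the standard library are available. Lean on these libraries where they do the work, as an engineer would, in place of code of your own. Each camera call takes 0.05 s, during which the arm holds its last target. There are 200 camera calls.

### The job

Move the four herb jars from the cardboard tray to the wooden plank, one centred upright on each white paper mark, in order of size: the smallest on the mark beside the green end block, then ever larger towards the bare wooden block. Set each jar down on its mark rather than dropping it, let go of it, and leave the mug where it is.

Things in the scene. Friction and masses are not known exactly. Their poses are not given: they have to be found in the camera images.
- jar_black: smallest of four closed herb jars, black lid: plain upright cylinder, 40 mm diameter (lid flush), 50 mm high, 0.08 to 0.3 kg, loose. Origin: centre of underside, z up. The jars start upright, shuffled, about 120 mm apart two by two in a fixed cardboard tray (280 mm square, floor 5 mm thick, walls 30 mm high, at least 60 mm from jar axis to wall; its place varies).
- jar_yellow: second smallest of four closed herb jars, yellow lid: plain upright cylinder, 46 mm diameter (lid flush), 62 mm high, 0.08 to 0.3 kg, loose. Origin: centre of underside, z up. The jars start upright, shuffled, about 120 mm apart two by two in a fixed cardboard tray (280 mm square, floor 5 mm thick, walls 30 mm high, at least 60 mm from jar axis to wall; its place varies).
- jar_red: second largest of four closed herb jars, red lid: plain upright cylinder, 52 mm diameter (lid flush), 74 mm high, 0.08 to 0.3 kg, loose. Origin: centre of underside, z up. The jars start upright, shuffled, about 120 mm apart two by two in a fixed cardboard tray (280 mm square, floor 5 mm thick, walls 30 mm high, at least 60 mm from jar axis to wall; its place varies).
- jar_blue: largest of four closed herb jars, blue lid: plain upright cylinder, 58 mm diameter (lid flush), 86 mm high, 0.08 to 0.3 kg, loose. Origin: centre of underside, z up. The jars start upright, shuffled, about 120 mm apart two by two in a fixed cardboard tray (280 mm square, floor 5 mm thick, walls 30 mm high, at least 60 mm from jar axis to wall; its place varies).
- mark_a: white paper disc, 70 mm diameter, black centre dot, an end of the row. Four equal discs lie in a straight row a, b, c, d, 80 mm apart, flush on a fixed dark wooden plank (90 x 370 mm, 12 mm thick; place and yaw vary). Origin: disc centre on the plank's upper face, 12 mm above the table; z up, y along the row from a to d, x across the plank.
- mark_b: white paper disc, 70 mm diameter, black centre dot, next to mark_a. Four equal discs lie in a straight row a, b, c, d, 80 mm apart, flush on a fixed dark wooden plank (90 x 370 mm, 12 mm thick; place and yaw vary). Origin: disc centre on the plank's upper face, 12 mm above the table; z up, y along the row from a to d, x across the plank.
- mark_c: white paper disc, 70 mm diameter, black centre dot, next to mark_d. Four equal discs lie in a straight row a, b, c, d, 80 mm apart, flush on a fixed dark wooden plank (90 x 370 mm, 12 mm thick; place and yaw vary). Origin: disc centre on the plank's upper face, 12 mm above the table; z up, y along the row from a to d, x across the plank.
- mark_d: white paper disc, 70 mm diameter, black centre dot, the other end of the row. Four equal discs lie in a straight row a, b, c, d, 80 mm apart, flush on a fixed dark wooden plank (90 x 370 mm, 12 mm thick; place and yaw vary). Origin: disc centre on the plank's upper face, 12 mm above the table; z up, y along the row from a to d, x across the plank.
- green_block: green end block, 18 mm along the row, 70 mm across, 22 mm high, fixed on one end of the plank, its centre 53 mm beyond the centre of the end mark (mark_a or mark_d, it varies). The other end of the plank has an equal block of pale bare wood. Origin at the centre of its underside, on the plank's upper face.
- mug: white china mug, 76 mm in diameter, 85 mm high, loose, standing on the table beyond the tray and plank; not part of the job. Origin at the centre of its underside.
Things that resemble listed ones, but are neither listed nor needed, are in the scene too. What is shaped like the jar_black but turquoise is not meant.

How it is judged:
By the outcome, as a careful person would: the job done as asked, in the order asked, and still so for the second after the job is handed in, with the robot touching nothing.
It also fails if it takes over 106 s, if anything falls off the work surface, if the arm or the gripper's body presses on something with over 40 N, if the wrist force passes 120 N, or if a joint passes its speed limit or range.

## Working session

There is one attempt and no reset: what is moved stays moved. The work goes in short steps, Python scripts to look and compute and a tool call to move; the robot and the scene stay as the last step left them, time stands still between calls to the robot, and variables do not carry over. Pictures are saved under pics/ and viewed, about 12 in all and at most 16, crops included, and the job is handed in when it is done.

Besides the shell and the picture viewer there is one more tool, called after "Emit:" as name([rows], argument=value, ...), one row to a line, values as JSON. play_rows: Moves the arm, as the interface text tells. Its arguments: {"type":"object","properties":{"increments":{"type":"array"},"hand":{"type":"number"},"squeeze":{"type":"number"}},"required":["increments"]}

```bash
mkdir -p pics; ls
python3 - <<'E'
from bench import status, viewer
import cv2,numpy as np
o=status.get_obs();print(o)
for n in("top","scene"):
    p,d=viewer.get_image(n);cv2.imwrite(f"pics/{n}0.png",p[...,::-1]);np.save(f"{n}d.npy",d);np.save(f"{n}p.npy",p)
    print(n,viewer.camera_model(n))
print(viewer.camera_model("wrist"))
E
```

```text
pics
{'clock': 0.0, 'joint_pos': array([ 1.20821508,  0.57650629,  0.02481503,  1.43790902, -0.01501315,
        1.12899347, -0.05653099]), 'qvel': array([0.00041547, 0.00075808, 0.0012302 , 0.00037288, 0.00038733,
       0.0013358 , 0.00087034]), 'tau': array([-2.07454696e-04, -7.65761805e+01,  2.25073546e+00, -2.85967666e+01,
        1.54264335e-02,  1.24983222e-02, -3.18243394e-05]), 'ee_pos': array([ 0.1856596 , -0.64852407,  0.24745897]), 'ee_rot': array([-3.10952504e+00, -4.36302442e-01,  4.44320416e-04]), 'contact_force': array([-0.60847725, -0.04867501,  0.19683329]), 'ft_torque': array([0.0181422 , 0.01671632, 0.00810542]), 'width': 0.0854890276727863}
top {'fx': 492.04656639651614, 'fy': 492.04656639651614, 'cx': 260.2077387507836, 'cy': 191.57617940700453, 'R': array([[-0.01479078, -0.99980766, -0.01287889],
       [-0.98653054,  0.01669047, -0.16272348],
       [ 0.16290714,  0.01029861, -0.98658766]]), 't': array([0.04170981, 0.54595499, 1.34755802])}
scene {'fx': 465.6296657557161, 'fy': 465.6296657557161, 'cx': 254.99046948637167, 'cy': 189.70232490400304, 'R': array([[-0.3779959 ,  0.92578735, -0.00607297],
       [ 0.77369524,  0.31228112, -0.55124965],
       [-0.50844348, -0.21306873, -0.83431825]]), 't': array([ 0.19721182, -0.38529453,  1.42681542])}
{'fx': 288.82227636395976, 'fy': 288.82227636395976, 'cx': 257.9280859718507, 'cy': 194.89202382213736, 'T_tool_cam': array([[ 1.70118505e-04, -9.59965460e-01, -2.80118346e-01,
         7.08016502e-02],
       [ 9.99999967e-01,  1.09145241e-04,  2.33268683e-04,
         4.99497040e-04],
       [-1.93356295e-04, -2.80118376e-01,  9.59965446e-01,
        -1.25613601e-01],
       [ 0.00000000e+00,  0.00000000e+00,  0.00000000e+00,
         1.00000000e+00]])}
```

View pics/top0.png

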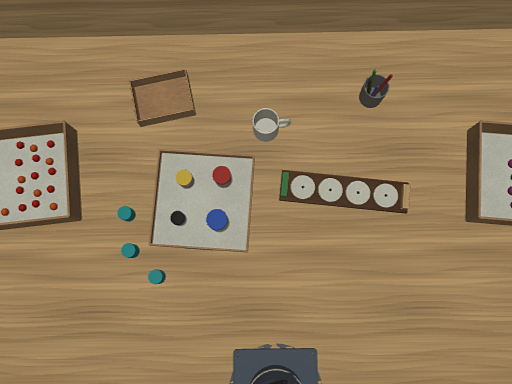

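View pics/scene0.png

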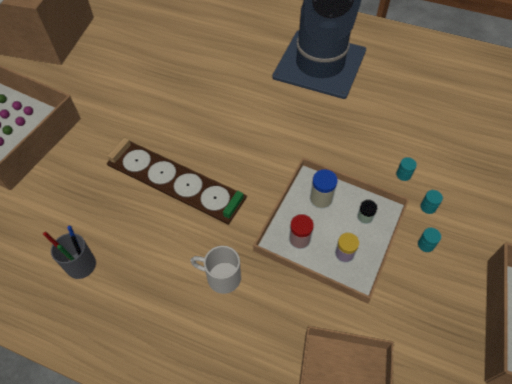

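The green end is at the left in the top view, at (285,184), and the bare end is at (406,197). The tray jars are yellow (184,178), red (221,176), black (178,218) and blue (217,219). The teal cylinders are decoys.

```bash
cat > h.py <<'E'
from bench import status, viewer, nets
import cv2,numpy as np
H=dict(black=.05,yellow=.062,red=.074,blue=.086);D=dict(black=.04,yellow=.046,red=.052,blue=.058)
def cam(n):
    m=viewer.camera_model(n)
    if 'R' in m: return m,m['R'],m['t']
    o=status.get_obs();A=np.eye(4);A[:3,:3]=cv2.Rodrigues(o['ee_rot'])[0];A[:3,3]=o['ee_pos']
    C=np.linalg.inv(A@m['T_tool_cam']);return m,C[:3,:3],C[:3,3]
def toplane(c,px,z):
    m,R,t=c;px=np.atleast_2d(np.asarray(px,float))
    r=np.c_[(px[:,0]-m['cx'])/m['fx'],(px[:,1]-m['cy'])/m['fy'],np.ones(len(px))]@R
    o=-R.T@t;s=(z-o[2])/r[:,2];return (o+s[:,None]*r)[:,:2]
def cloud(c,d,mask):
    m,R,t=c;v,u=np.nonzero(mask&(d>0));z=d[v,u]
    return (np.c_[(u-m['cx'])/m['fx']*z,(v-m['cy'])/m['fy']*z,z]-t)@R
E
python3 - <<'E'
from h import *
for n in("top","scene"):
    c=cam(n)
    p,d=viewer.get_image(n)
    for k in H:
        for r in nets.trace(n,"jar_"+k)[:3]:
            P=cloud(c,d,r['mask']);zt=np.percentile(P[:,2],95);Q=P[abs(P[:,2]-.005-H[k])<.006]
            q=cv2.minEnclosingCircle(Q[:,:2].astype(np.float32)) if len(Q)>3 else None
            print(n,k,round(r['conf'],2),np.round(r['pixel']),round(zt,3),len(Q),Q[:,:2].mean(0).round(4) if len(Q) else '',q)
    for r in nets.place_of(n,"mark_a")[:6]: print(n,'mark',r['conf'],np.round(r['pixel'],1),toplane(c,r['pixel'],.012).round(4))
    # discs by colour
    g=((p.min(2)>170)&(p.max(2).astype(int)-p.min(2)<40)).astype(np.uint8)
    N,L,S,C=cv2.connectedComponentsWithStats(cv2.morphologyEx(g,cv2.MORPH_CLOSE,np.ones((5,5))))
    for i in range(1,N):
        if 200<S[i,4]<1500: print(n,'disc',C[i].round(1),S[i,4],toplane(c,C[i],.012).round(4))
    for k in("green_block","mug"):
        for r in nets.place_of(n,k)[:2]: print(n,k,r['conf'],np.round(r['pixel']),toplane(c,r['pixel'],.012 if k[0]=='g' else 0).round(4))
E
```

```text
top black 0.78 [156. 272.] 0.054 103 [0.314  0.3246] ((0.3143598139286041, 0.3252130448818207), 0.019832616671919823)
top black 0.75 [133. 250.] 0.053 90 [0.3875 0.4012] ((0.3879714012145996, 0.40118837356567383), 0.01907951757311821)
top black 0.52 [126. 216.] 0.054 97 [0.4921 0.4147] ((0.4915585219860077, 0.4140026867389679), 0.018945395946502686)
top yellow 0.66 [184. 181.] 0.072 200 [0.5876 0.2467] ((0.5876137018203735, 0.24707895517349243), 0.023231757804751396)
top red 0.8 [222. 177.] 0.083 258 [0.5911 0.1397] ((0.5917214751243591, 0.13981342315673828), 0.026096252724528313)
top blue 0.83 [220. 221.] 0.095 342 [0.4654 0.1517] ((0.4656493663787842, 0.15154075622558594), 0.028821604326367378)
top mark 0.97 [357.5 194.7] [[ 0.5381 -0.2474]]
top mark 0.91 [300.5 186.9] [[ 0.5638 -0.0836]]
top mark 0.84 [386.6 197.1] [[ 0.5297 -0.3307]]
top mark 0.84 [327.3 186.9] [[ 0.5624 -0.1612]]
top green_block 0.65 [283. 186.] [[ 0.5664 -0.0321]]
top mug 0.71 [266. 133.] [[0.7319 0.0133]]
scene black 0.91 [365. 210.] 0.058 203 [0.4822 0.2664] ((0.4811400771141052, 0.26625603437423706), 0.01962
[... 341 characters left out ...]
0.5932 0.2475] ((0.591327965259552, 0.24591949582099915), 0.024347862228751183)
scene red 0.8 [303. 232.] 0.082 399 [0.5968 0.1408] ((0.5950112342834473, 0.13928309082984924), 0.027433443814516068)
scene red 0.18 [138. 160.] 0.017 0  None
scene blue 0.96 [323. 187.] 0.094 418 [0.472  0.1528] ((0.46981343626976013, 0.15328629314899445), 0.02975071407854557)
scene blue 0.57 [214. 200.] 0.016 0  None
scene mark 0.93 [137.5 162.2] [[ 0.5436 -0.3204]]
scene mark 0.87 [212.3 195.4] [[ 0.5638 -0.0967]]
scene mark 0.81 [161.8 172. ] [[ 0.5476 -0.2468]]
scene mark 0.75 [186.1 182. ] [[ 0.5521 -0.175 ]]
scene green_block 0.52 [234. 206.] [[ 0.572  -0.0351]]
scene mug 0.86 [224. 278.] [[0.7469 0.0182]]
```

Run:
```python
from h import *
for n in("top","scene"):
    c=cam(n);p=np.load(n+"p.npy");d=np.load(n+"d.npy")
    a=(280,165,412,215) if n=="top" else (105,135,250,222)
    for T in(130,):
        q=p[a[1]:a[3],a[0]:a[2]].astype(int);g=((q.min(2)>T)&(q.max(2)-q.min(2)<50)).astype(np.uint8)
        cs,_=cv2.findContours(g,cv2.RETR_EXTERNAL,cv2.CHAIN_APPROX_NONE)
        for k in cs:
            if cv2.contourArea(k)>150:
                W=toplane(c,k[:,0]+np.array(a[:2]),.012);e=cv2.fitEllipse(W.astype(np.float32)*1000)
                print(n,len(k),cv2.contourArea(k),np.round(e[0],1),np.round(e[1],1))
# black in top
c=cam("top");p=np.load("topp.npy").astype(int);d=np.load("topd.npy")
m=np.zeros((384,512),bool);m[200:236,162:196]=1
P=cloud(c,d,m);Q=P[abs(P[:,2]-.055)<.007];print('black',len(Q),Q.mean(0),cv2.minEnclosingCircle(Q[:,:2].astype(np.float32)))
```

```text
top 64 403.0 [ 535.9 -327.9] [65.2 66.3]
top 63 400.5 [ 545.7 -248.4] [65.3 66.3]
top 65 399.5 [ 555.3 -168.9] [65.4 66.3]
top 64 402.0 [564.7 -89.5] [66.2 66.3]
scene 70 448.0 [567.1 -88.7] [63.8 64.6]
scene 67 420.5 [ 557.4 -168.3] [63.7 64.3]
scene 66 399.0 [ 547.9 -247.8] [63.7 64.5]
scene 63 371.5 [ 538.9 -327.3] [63.2 63.9]
black 156 [0.47551761 0.2655922  0.05426564] ((0.4760879874229431, 0.2658119201660156), 0.0198447834700346)
```

Top and scene agree within about 2 mm on the marks. From the green end they are (.566,-.089), (.5565,-.1686), (.547,-.248) and (.5375,-.3277). The jaws will go at -6.8°, across the plank, so they need a roll of +1.173. I'll take blue first, as it goes to the farthest mark.

Emit:
play_rows([
  {"dx":0.03,"dy":0.03,"roll":0.117},
  {"dx":0.06,"dy":0.06,"roll":0.235},
  {"dx":0.09,"dy":0.085,"roll":0.352},
  {"dx":0.12,"dy":0.11,"roll":0.469},
  {"dx":0.15,"dy":0.135,"roll":0.586},
  {"dx":0.18,"dy":0.16,"roll":0.704},
  {"dx":0.21,"dy":0.185,"roll":0.821},
  {"dx":0.24,"dy":0.21,"roll":0.938},
  {"dx":0.27,"dy":0.235,"roll":1.056},
  {"dx":0.3,"dy":0.26,"roll":1.173},
], hand=0.074, squeeze=50)

```text
invalid input
```

Emit:
play_rows([
  {"dx":0.03,"dy":0.03,"dz":0,"roll":0.117},
  {"dx":0.06,"dy":0.06,"dz":0,"roll":0.235},
  {"dx":0.09,"dy":0.085,"dz":0,"roll":0.352},
  {"dx":0.12,"dy":0.11,"dz":0,"roll":0.469},
  {"dx":0.15,"dy":0.135,"dz":0,"roll":0.586},
  {"dx":0.18,"dy":0.16,"dz":0,"roll":0.704},
  {"dx":0.21,"dy":0.185,"dz":0,"roll":0.821},
  {"dx":0.24,"dy":0.21,"dz":0,"roll":0.938},
  {"dx":0.27,"dy":0.235,"dz":0,"roll":1.056},
  {"dx":0.3,"dy":0.26,"dz":0,"roll":1.173},
], hand=0.074, squeeze=50)

```text
clock: 1.73
ee_pos: [0.487, -0.3877, 0.2486]
ee_rot: [2.343, 2.091, -0.0]
contact_force: [0.2, -0.4, 0.4]
width: 0.0741
```

Emit:
play_rows([
  {"dx":-0.002,"dy":0.036,"dz":0,"roll":0},
  {"dx":-0.004,"dy":0.072,"dz":0,"roll":0},
  {"dx":-0.006,"dy":0.108,"dz":0,"roll":0},
  {"dx":-0.008,"dy":0.144,"dz":0,"roll":0},
  {"dx":-0.01,"dy":0.18,"dz":0,"roll":0},
  {"dx":-0.012,"dy":0.216,"dz":0,"roll":0},
  {"dx":-0.014,"dy":0.252,"dz":0,"roll":0},
  {"dx":-0.016,"dy":0.288,"dz":0,"roll":0},
  {"dx":-0.018,"dy":0.324,"dz":0,"roll":0},
  {"dx":-0.018,"dy":0.36,"dz":0,"roll":0},
])

```text
clock: 2.57
ee_pos: [0.4672, -0.0275, 0.2486]
ee_rot: [2.35, 2.085, 0.0]
contact_force: [-0.3, 0.2, -0.4]
width: 0.0742
```

Emit:
play_rows([
  {"dx":0,"dy":0.036,"dz":0,"roll":0},
  {"dx":0,"dy":0.072,"dz":0,"roll":0},
  {"dx":0,"dy":0.108,"dz":0,"roll":0},
  {"dx":0,"dy":0.144,"dz":-0.01,"roll":0},
  {"dx":0,"dy":0.17,"dz":-0.03,"roll":0},
  {"dx":0,"dy":0.181,"dz":-0.05,"roll":0},
  {"dx":0,"dy":0.181,"dz":-0.07,"roll":0},
  {"dx":0,"dy":0.181,"dz":-0.07,"roll":0},
])

```text
clock: 3.23
ee_pos: [0.4661, 0.1523, 0.1755]
ee_rot: [-2.346, -2.087, 0.007]
contact_force: [-0.5, -0.7, -0.0]
width: 0.074
```

Run:
```python
from h import *
c=cam("wrist");p,d=viewer.get_image("wrist");cv2.imwrite("pics/w1.png",p[...,::-1]);print(status.get_obs()['ee_pos'])
for n in("wrist","top","scene"):
    if n!="wrist": c=cam(n);p,d=viewer.get_image(n)
    for k in H:
        for r in nets.trace(n,"jar_"+k)[:3]:
            P=cloud(c,d,r['mask']);Q=P[abs(P[:,2]-.005-H[k])<.006]
            if len(Q)>9:
                q=cv2.minEnclosingCircle(Q[:,:2].astype(np.float32)); print(n,k,round(r['conf'],2),len(Q),np.round(q[0],4),round(q[1],4))
```

```text
[0.46674877 0.15182982 0.17714458]
wrist black 0.96 2209 [0.4776 0.2664] 0.02
wrist black 0.68 760 [0.3157 0.321 ] 0.0189
wrist black 0.41 112 [0.4688 0.1694] 0.0234
wrist yellow 0.55 3326 [0.5892 0.2484] 0.0234
wrist red 0.96 3240 [0.5928 0.1405] 0.0263
wrist blue 0.97 4178 [0.4671 0.1527] 0.0291
top black 0.74 105 [0.4934 0.4153] 0.0203
top black 0.65 89 [0.314  0.3245] 0.0192
top black 0.54 104 [0.3883 0.4002] 0.0193
top yellow 0.22 80 [ 0.7408 -0.0009] 0.0522
top red 0.67 197 [0.5905 0.1389] 0.0246
scene black 0.87 185 [0.4811 0.2662] 0.0195
scene black 0.85 136 [0.3197 0.3257] 0.0194
scene black 0.79 171 [0.3922 0.4026] 0.021
scene yellow 0.77 330 [0.5916 0.2485] 0.0234
scene red 0.79 394 [0.5937 0.1392] 0.0279
scene red 0.54 236 [0.7483 0.0049] 0.0483
scene blue 0.94 380 [0.4706 0.1533] 0.0288
```

View pics/w1.png

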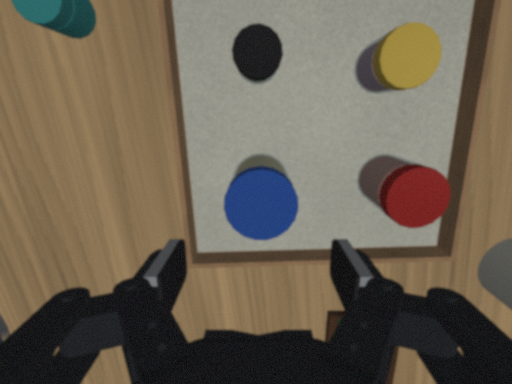

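The wrist view shows blue at (261,203), black (257,52), yellow (407,56) and red (415,196). Its positions match the fixed cameras. Descending on blue.

Emit:
play_rows([
  {"dx":0.0005,"dy":0.0005,"dz":-0.02,"roll":0},
  {"dx":0.0005,"dy":0.0005,"dz":-0.04,"roll":0},
  {"dx":0.0005,"dy":0.0005,"dz":-0.06,"roll":0},
  {"dx":0.0005,"dy":0.0005,"dz":-0.08,"roll":0},
  {"dx":0.0005,"dy":0.0005,"dz":-0.1,"roll":0},
  {"dx":0.0005,"dy":0.0005,"dz":-0.115,"roll":0},
  {"dx":0.0005,"dy":0.0005,"dz":-0.124,"roll":0},
  {"dx":0.0005,"dy":0.0005,"dz":-0.124,"roll":0},
])

```text
clock: 4.65
ee_pos: [0.4674, 0.1524, 0.0528]
ee_rot: [-2.348, -2.085, 0.004]
contact_force: [-0.3, -0.0, 0.5]
width: 0.0739
```

Emit:
play_rows([
  {"dx":0,"dy":0,"dz":0,"roll":0},
  {"dx":0,"dy":0,"dz":0,"roll":0},
  {"dx":0,"dy":0,"dz":0,"roll":0},
  {"dx":0,"dy":0,"dz":0,"roll":0},
  {"dx":0,"dy":0,"dz":0,"roll":0},
  {"dx":0,"dy":0,"dz":0,"roll":0},
], hand=0.05)

```text
clock: 5.15
ee_pos: [0.4687, 0.1526, 0.055]
ee_rot: [2.349, 2.085, 0.002]
contact_force: [-1.4, 0.2, 7.5]
width: 0.057
```

Emit:
play_rows([
  {"dx":0,"dy":0,"dz":0.01,"roll":0},
  {"dx":0,"dy":0,"dz":0.03,"roll":0},
  {"dx":0,"dy":0,"dz":0.06,"roll":0},
  {"dx":0,"dy":0,"dz":0.09,"roll":0},
  {"dx":0.0015,"dy":-0.01,"dz":0.11,"roll":0},
  {"dx":0.0044,"dy":-0.03,"dz":0.12,"roll":0},
  {"dx":0.0088,"dy":-0.06,"dz":0.12,"roll":0},
  {"dx":0.0132,"dy":-0.09,"dz":0.12,"roll":0},
  {"dx":0.0176,"dy":-0.12,"dz":0.12,"roll":0},
  {"dx":0.022,"dy":-0.15,"dz":0.12,"roll":0},
])

```text
clock: 5.98
ee_pos: [0.49, 0.0011, 0.1751]
ee_rot: [2.349, 2.086, 0.0]
contact_force: [-0.1, 1.1, -2.0]
width: 0.057
```

Emit:
play_rows([
  {"dx":0.0044,"dy":-0.03,"dz":0,"roll":0},
  {"dx":0.0088,"dy":-0.06,"dz":0,"roll":0},
  {"dx":0.0132,"dy":-0.09,"dz":0,"roll":0},
  {"dx":0.0176,"dy":-0.12,"dz":0,"roll":0},
  {"dx":0.022,"dy":-0.15,"dz":0,"roll":0},
  {"dx":0.0264,"dy":-0.18,"dz":0,"roll":0},
  {"dx":0.0308,"dy":-0.21,"dz":0,"roll":0},
  {"dx":0.0352,"dy":-0.24,"dz":0,"roll":0},
  {"dx":0.0396,"dy":-0.27,"dz":0,"roll":0},
  {"dx":0.044,"dy":-0.3,"dz":0,"roll":0},
])

```text
clock: 6.82
ee_pos: [0.5338, -0.2989, 0.1748]
ee_rot: [-2.349, -2.085, -0.0]
contact_force: [0.2, 0.6, -3.5]
width: 0.0572
```

Emit:
play_rows([
  {"dx":0.003,"dy":-0.02,"dz":0,"roll":0},
  {"dx":0.0043,"dy":-0.0303,"dz":0,"roll":0},
  {"dx":0.0043,"dy":-0.0303,"dz":-0.02,"roll":0},
  {"dx":0.0043,"dy":-0.0303,"dz":-0.04,"roll":0},
  {"dx":0.0043,"dy":-0.0303,"dz":-0.06,"roll":0},
  {"dx":0.0043,"dy":-0.0303,"dz":-0.075,"roll":0},
  {"dx":0.0043,"dy":-0.0303,"dz":-0.085,"roll":0},
  {"dx":0.0043,"dy":-0.0303,"dz":-0.09,"roll":0},
  {"dx":0.0043,"dy":-0.0303,"dz":-0.09,"roll":0},
])

```text
clock: 7.57
ee_pos: [0.5383, -0.327, 0.0837]
ee_rot: [-2.348, -2.085, 0.0]
contact_force: [-0.7, 0.5, -2.9]
width: 0.0567
```

Run:
```python
from h import *
o=status.get_obs();print(o['ee_pos'],o['contact_force'],o['width'])
for n in("wrist","scene"):
    c=cam(n);p,d=viewer.get_image(n);cv2.imwrite(f"pics/{n}2.png",p[...,::-1])
    for r in nets.trace(n,"jar_blue")[:2]:
        P=cloud(c,d,r['mask']);print(n,r['conf'],np.percentile(P[:,2],[2,50,98]).round(4),P[P[:,2]>np.percentile(P[:,2],90)-.004].mean(0).round(4))
    for r in nets.place_of(n,"mark_d")[:4]: print(n,r['conf'],toplane(c,r['pixel'],.012).round(4))
```

```text
[ 0.53825884 -0.32701927  0.08370655] [-0.72554223  0.50680032 -2.93601518] 0.05672625626463382
wrist 0.52 [0.0112 0.0126 0.0139] [ 0.5477 -0.2471  0.0126]
wrist 0.86 [[ 0.5466 -0.2497]]
scene 0.96 [0.0373 0.0933 0.1242] [ 0.5392 -0.3142  0.1221]
scene 0.89 [[ 0.5468 -0.2464]]
scene 0.68 [[ 0.5635 -0.0865]]
scene 0.59 [[ 0.5601 -0.1601]]
scene 0.51 [[ 0.5338 -0.3354]]
```

View pics/scene2.png

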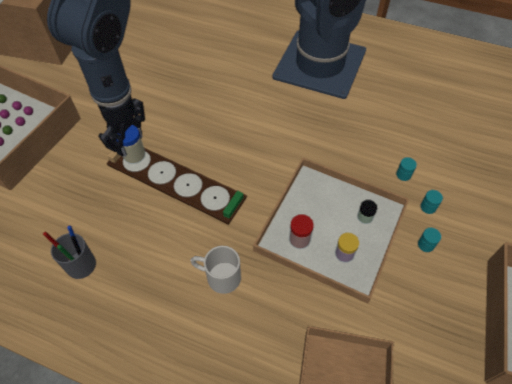

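Scene view: the blue jar is held over the bare-end mark at (133,150), and the mug is undisturbed at (222,268). Lowering gently.

Emit:
play_rows([
  {"dx":0,"dy":0,"dz":-0.008,"roll":0},
  {"dx":0,"dy":0,"dz":-0.014,"roll":0},
  {"dx":0,"dy":0,"dz":-0.018,"roll":0},
  {"dx":0,"dy":0,"dz":-0.02,"roll":0},
  {"dx":0,"dy":0,"dz":-0.02,"roll":0},
  {"dx":0,"dy":0,"dz":-0.02,"roll":0},
])

```text
clock: 8.37
ee_pos: [0.5385, -0.3277, 0.064]
ee_rot: [-2.349, -2.085, 0.0]
contact_force: [0.6, -0.7, -1.7]
width: 0.057
```

Emit:
play_rows([
  {"dx":0,"dy":0,"dz":-0.001,"roll":0},
  {"dx":0,"dy":0,"dz":-0.0015,"roll":0},
  {"dx":0,"dy":0,"dz":-0.0015,"roll":0},
])

```text
clock: 8.62
ee_pos: [0.5386, -0.3278, 0.0628]
ee_rot: [2.35, 2.085, 0.0]
contact_force: [-0.7, -0.2, -3.5]
width: 0.0571
```

Emit:
play_rows([
  {"dx":0,"dy":0,"dz":-0.0008,"roll":0},
  {"dx":0,"dy":0,"dz":-0.0008,"roll":0},
  {"dx":0,"dy":0,"dz":-0.0008,"roll":0},
])

```text
clock: 8.87
ee_pos: [0.5387, -0.3278, 0.0621]
ee_rot: [2.349, 2.085, 0.0]
contact_force: [0.2, 0.3, -2.3]
width: 0.0571
```

Emit:
play_rows([
  {"dx":0,"dy":0,"dz":-0.0008,"roll":0},
  {"dx":0,"dy":0,"dz":-0.0008,"roll":0},
  {"dx":0,"dy":0,"dz":-0.0008,"roll":0},
])

```text
clock: 9.12
ee_pos: [0.5387, -0.3278, 0.0621]
ee_rot: [2.349, 2.085, -0.0]
contact_force: [-2.2, 1.4, 5.5]
width: 0.0571
```

Contact on the mark. Release, rise and go to red.

Emit:
play_rows([
  {"dx":0,"dy":0,"dz":0,"roll":0},
  {"dx":0,"dy":0,"dz":0,"roll":0},
  {"dx":0,"dy":0,"dz":0,"roll":0},
  {"dx":0,"dy":0,"dz":0,"roll":0},
], hand=0.08)

```text
clock: 9.45
ee_pos: [0.5387, -0.3278, 0.0612]
ee_rot: [2.35, 2.085, 0.0]
contact_force: [-0.1, 0.1, 0.0]
width: 0.0799
```

Emit:
play_rows([
  {"dx":0,"dy":0,"dz":0.01,"roll":0},
  {"dx":0,"dy":0,"dz":0.03,"roll":0},
  {"dx":0,"dy":0,"dz":0.065,"roll":0},
  {"dx":0,"dy":0,"dz":0.1,"roll":0},
  {"dx":0,"dy":0,"dz":0.12,"roll":0},
  {"dx":0.003,"dy":0.03,"dz":0.12,"roll":0},
  {"dx":0.007,"dy":0.07,"dz":0.12,"roll":0},
  {"dx":0.011,"dy":0.11,"dz":0.12,"roll":0},
  {"dx":0.015,"dy":0.15,"dz":0.12,"roll":0},
  {"dx":0.019,"dy":0.19,"dz":0.12,"roll":0},
])

```text
clock: 10.28
ee_pos: [0.5575, -0.1361, 0.1821]
ee_rot: [2.35, 2.084, 0.001]
contact_force: [0.5, 0.8, -1.2]
width: 0.0798
```

Run:
```python
from h import *
o=status.get_obs();print(o['ee_pos'],o['width'])
for n in("scene","top"):
    c=cam(n);p,d=viewer.get_image(n);cv2.imwrite(f"pics/{n}3.png",p[...,::-1])
    for r in nets.trace(n,"jar_blue")[:2]:
        P=cloud(c,d,r['mask']);Q=P[abs(P[:,2]-.098)<.006]
        if len(Q)>9:print(n,r['conf'],np.percentile(P[:,2],95),len(Q),cv2.minEnclosingCircle(Q[:,:2].astype(np.float32)))
```

```text
[ 0.55750437 -0.13605462  0.18212038] 0.07978829987364626
scene 0.66 0.10080855969329792 347 ((0.5408467650413513, -0.32670262455940247), 0.02936350554227829)
```

Blue stands on its mark within about 2 mm. Now red.

Emit:
play_rows([
  {"dx":0.005,"dy":0.038,"dz":0,"roll":0},
  {"dx":0.01,"dy":0.076,"dz":0,"roll":0},
  {"dx":0.015,"dy":0.114,"dz":0,"roll":0},
  {"dx":0.02,"dy":0.152,"dz":0,"roll":0},
  {"dx":0.025,"dy":0.19,"dz":0,"roll":0},
  {"dx":0.03,"dy":0.228,"dz":0,"roll":0},
  {"dx":0.033,"dy":0.26,"dz":0,"roll":0},
  {"dx":0.035,"dy":0.274,"dz":0,"roll":0},
  {"dx":0.035,"dy":0.278,"dz":-0.02,"roll":0},
  {"dx":0.035,"dy":0.278,"dz":-0.04,"roll":0},
], hand=0.068)

```text
clock: 11.32
ee_pos: [0.5939, 0.1409, 0.1419]
ee_rot: [2.348, 2.085, 0.004]
contact_force: [-0.7, -0.1, -0.5]
width: 0.0682
```

Emit:
play_rows([
  {"dx":0,"dy":0,"dz":0,"roll":0},
])

```text
clock: 11.4
ee_pos: [0.5913, 0.138, 0.1381]
ee_rot: [-2.35, -2.083, 0.008]
contact_force: [-0.4, -1.1, -0.4]
width: 0.0683
```

Emit:
play_rows([
  {"dx":0,"dy":0,"dz":-0.02,"roll":0},
  {"dx":0,"dy":0,"dz":-0.04,"roll":0},
  {"dx":0,"dy":0,"dz":-0.06,"roll":0},
  {"dx":0,"dy":0,"dz":-0.08,"roll":0},
  {"dx":0,"dy":0,"dz":-0.09,"roll":0},
  {"dx":0,"dy":0,"dz":-0.0935,"roll":0},
  {"dx":0,"dy":0,"dz":-0.0935,"roll":0},
])

```text
clock: 11.98
ee_pos: [0.5928, 0.1392, 0.0477]
ee_rot: [2.351, 2.084, -0.001]
contact_force: [-0.5, 1.0, 0.4]
width: 0.0679
```

Emit:
play_rows([
  {"dx":0,"dy":0,"dz":0,"roll":0},
  {"dx":0,"dy":0,"dz":0,"roll":0},
  {"dx":0,"dy":0,"dz":0,"roll":0},
  {"dx":0,"dy":0,"dz":0,"roll":0},
  {"dx":0,"dy":0,"dz":0,"roll":0},
  {"dx":0,"dy":0,"dz":0,"roll":0},
], hand=0.044)

```text
clock: 12.48
ee_pos: [0.5935, 0.1402, 0.0491]
ee_rot: [2.349, 2.084, 0.003]
contact_force: [-0.9, -2.2, 7.4]
width: 0.0511
```

Emit:
play_rows([
  {"dx":0,"dy":0,"dz":0.01,"roll":0},
  {"dx":0,"dy":0,"dz":0.03,"roll":0},
  {"dx":0,"dy":0,"dz":0.06,"roll":0},
  {"dx":0,"dy":0,"dz":0.09,"roll":0},
  {"dx":-0.001,"dy":-0.01,"dz":0.11,"roll":0},
  {"dx":-0.0035,"dy":-0.03,"dz":0.12,"roll":0},
  {"dx":-0.007,"dy":-0.06,"dz":0.12,"roll":0},
  {"dx":-0.0106,"dy":-0.09,"dz":0.12,"roll":0},
  {"dx":-0.0142,"dy":-0.12,"dz":0.12,"roll":0},
  {"dx":-0.0177,"dy":-0.15,"dz":0.12,"roll":0},
])

```text
clock: 13.32
ee_pos: [0.5744, -0.0109, 0.1687]
ee_rot: [2.349, 2.086, 0.001]
contact_force: [0.5, -0.1, -2.4]
width: 0.0511
```

Emit:
play_rows([
  {"dx":-0.0035,"dy":-0.03,"dz":0,"roll":0},
  {"dx":-0.007,"dy":-0.06,"dz":0,"roll":0},
  {"dx":-0.0106,"dy":-0.09,"dz":0,"roll":0},
  {"dx":-0.0142,"dy":-0.12,"dz":0,"roll":0},
  {"dx":-0.0177,"dy":-0.15,"dz":0,"roll":0},
  {"dx":-0.0212,"dy":-0.18,"dz":0,"roll":0},
  {"dx":-0.0248,"dy":-0.21,"dz":0,"roll":0},
  {"dx":-0.0275,"dy":-0.23,"dz":0,"roll":0},
  {"dx":-0.0282,"dy":-0.238,"dz":0,"roll":0},
  {"dx":-0.0282,"dy":-0.238,"dz":-0.02,"roll":0},
])

```text
clock: 14.15
ee_pos: [0.548, -0.251, 0.1511]
ee_rot: [2.349, 2.077, 0.003]
contact_force: [0.9, 0.4, -1.5]
width: 0.0515
```

Emit:
play_rows([
  {"dx":0,"dy":0,"dz":-0.02,"roll":0},
  {"dx":0,"dy":0,"dz":-0.04,"roll":0},
  {"dx":0,"dy":0,"dz":-0.06,"roll":0},
  {"dx":0,"dy":0,"dz":-0.075,"roll":0},
  {"dx":0,"dy":0,"dz":-0.083,"roll":0},
  {"dx":0,"dy":0,"dz":-0.087,"roll":0},
  {"dx":0,"dy":0,"dz":-0.087,"roll":0},
  {"dx":0,"dy":0,"dz":-0.087,"roll":0},
  {"dx":0,"dy":0,"dz":-0.087,"roll":0},
])

```text
clock: 14.9
ee_pos: [0.5474, -0.2478, 0.0618]
ee_rot: [2.348, 2.085, 0.001]
contact_force: [-0.5, -0.6, -1.2]
width: 0.051
```

Emit:
play_rows([
  {"dx":0,"dy":0,"dz":-0.002,"roll":0},
  {"dx":0,"dy":0,"dz":-0.004,"roll":0},
  {"dx":0,"dy":0,"dz":-0.0045,"roll":0},
  {"dx":0,"dy":0,"dz":-0.0045,"roll":0},
])

```text
clock: 15.23
ee_pos: [0.5466, -0.2478, 0.0562]
ee_rot: [2.35, 2.085, -0.0]
contact_force: [-0.2, -0.1, -1.3]
width: 0.0511
```

Emit:
play_rows([
  {"dx":0,"dy":0,"dz":-0.001,"roll":0},
  {"dx":0,"dy":0,"dz":-0.001,"roll":0},
  {"dx":0,"dy":0,"dz":-0.001,"roll":0},
])

```text
clock: 15.48
ee_pos: [0.5467, -0.2478, 0.0561]
ee_rot: [2.349, 2.085, -0.0]
contact_force: [-3.8, 1.2, 9.0]
width: 0.0513
```

Emit:
play_rows([
  {"dx":0,"dy":0,"dz":-0.0008,"roll":0},
  {"dx":0,"dy":0,"dz":-0.0008,"roll":0},
  {"dx":0,"dy":0,"dz":-0.0008,"roll":0},
])

```text
clock: 15.73
ee_pos: [0.5467, -0.2478, 0.0561]
ee_rot: [2.349, 2.085, -0.0]
contact_force: [-5.6, 1.6, 17.1]
width: 0.0512
```

Emit:
play_rows([
  {"dx":0,"dy":0,"dz":0.002,"roll":0},
  {"dx":0,"dy":0,"dz":0.002,"roll":0},
  {"dx":0,"dy":0,"dz":0.002,"roll":0},
  {"dx":0,"dy":0,"dz":0.002,"roll":0},
], hand=0.075)

```text
clock: 16.07
ee_pos: [0.5467, -0.2477, 0.0563]
ee_rot: [2.35, 2.085, 0.0]
contact_force: [-0.4, -0.8, -0.5]
width: 0.075
```

Emit:
play_rows([
  {"dx":0,"dy":0,"dz":0.01,"roll":0},
  {"dx":0,"dy":0,"dz":0.03,"roll":0},
  {"dx":0,"dy":0,"dz":0.065,"roll":0},
  {"dx":0,"dy":0,"dz":0.1,"roll":0},
  {"dx":0,"dy":0,"dz":0.118,"roll":0},
  {"dx":0.003,"dy":0.03,"dz":0.118,"roll":0},
  {"dx":0.006,"dy":0.07,"dz":0.118,"roll":0},
  {"dx":0.009,"dy":0.11,"dz":0.118,"roll":0},
  {"dx":0.013,"dy":0.15,"dz":0.118,"roll":0},
  {"dx":0.016,"dy":0.19,"dz":0.118,"roll":0},
])

```text
clock: 16.9
ee_pos: [0.5627, -0.056, 0.1752]
ee_rot: [2.35, 2.085, 0.001]
contact_force: [0.9, -0.7, 0.4]
width: 0.0747
```

Emit:
play_rows([
  {"dx":0.003,"dy":0.036,"dz":0,"roll":0},
  {"dx":0.006,"dy":0.072,"dz":0,"roll":0},
  {"dx":0.009,"dy":0.108,"dz":0,"roll":0},
  {"dx":0.012,"dy":0.144,"dz":0,"roll":0},
  {"dx":0.015,"dy":0.18,"dz":0,"roll":0},
  {"dx":0.018,"dy":0.216,"dz":0,"roll":0},
  {"dx":0.021,"dy":0.25,"dz":0,"roll":0},
  {"dx":0.0245,"dy":0.28,"dz":0,"roll":0},
  {"dx":0.0264,"dy":0.3,"dz":0,"roll":0},
  {"dx":0.0264,"dy":0.3058,"dz":0,"roll":0},
], hand=0.062)

```text
clock: 17.73
ee_pos: [0.5882, 0.2533, 0.175]
ee_rot: [-2.343, -2.09, -0.003]
contact_force: [-0.6, 0.3, -0.8]
width: 0.0622
```

Emit:
play_rows([
  {"dx":0,"dy":0,"dz":-0.02,"roll":0},
  {"dx":0,"dy":0,"dz":-0.04,"roll":0},
  {"dx":0,"dy":0,"dz":-0.04,"roll":0},
  {"dx":0,"dy":0,"dz":-0.04,"roll":0},
])

```text
clock: 18.07
ee_pos: [0.5886, 0.247, 0.1341]
ee_rot: [-2.35, -2.085, 0.004]
contact_force: [-0.0, -0.4, 1.4]
width: 0.0619
```

Run:
```python
from h import *
o=status.get_obs();print(o['ee_pos'],o['width'])
for n in("wrist","scene"):
    c=cam(n);p,d=viewer.get_image(n);cv2.imwrite(f"pics/{n}4.png",p[...,::-1])
    for k in H:
      for r in nets.trace(n,"jar_"+k)[:2]:
        P=cloud(c,d,r['mask']);zz=np.percentile(P[:,2],95);Q=P[abs(P[:,2]-zz)<.006]
        if len(Q)>9:print(n,k,round(r['conf'],2),zz.round(4),len(Q),np.round(cv2.minEnclosingCircle(Q[:,:2].astype(np.float32))[0],4))
```

```text
[0.5886202  0.24702606 0.13410217] 0.06188043946845016
wrist black 0.94 0.0557 2209 [0.478  0.2664]
wrist black 0.68 0.0446 144 [0.4939 0.3993]
wrist yellow 0.86 0.0679 3052 [0.5897 0.2483]
wrist red 0.18 0.0365 111 [0.7173 0.0415]
scene black 0.78 0.0533 83 [0.3226 0.3319]
scene black 0.75 0.0531 184 [0.3928 0.4033]
scene yellow 0.81 0.07 166 [0.5931 0.2485]
scene red 0.79 0.0888 300 [ 0.5479 -0.2466]
scene blue 0.58 0.1005 343 [ 0.5388 -0.3252]
scene blue 0.5 0.0168 138 [ 0.5496 -0.2478]
```

Emit:
play_rows([
  {"dx":0.0005,"dy":0.0003,"dz":-0.02,"roll":0},
  {"dx":0.0005,"dy":0.0003,"dz":-0.04,"roll":0},
  {"dx":0.0005,"dy":0.0003,"dz":-0.06,"roll":0},
  {"dx":0.0005,"dy":0.0003,"dz":-0.08,"roll":0},
  {"dx":0.0005,"dy":0.0003,"dz":-0.091,"roll":0},
  {"dx":0.0005,"dy":0.0003,"dz":-0.096,"roll":0},
  {"dx":0.0005,"dy":0.0003,"dz":-0.096,"roll":0},
])

```text
clock: 19.15
ee_pos: [0.5891, 0.2483, 0.0376]
ee_rot: [-2.349, -2.085, 0.002]
contact_force: [-0.1, -0.1, 0.7]
width: 0.0621
```

Emit:
play_rows([
  {"dx":0,"dy":0,"dz":0,"roll":0},
  {"dx":0,"dy":0,"dz":0,"roll":0},
  {"dx":0,"dy":0,"dz":0,"roll":0},
  {"dx":0,"dy":0,"dz":0,"roll":0},
  {"dx":0,"dy":0,"dz":0,"roll":0},
  {"dx":0,"dy":0,"dz":0,"roll":0},
], hand=0.038)

```text
clock: 19.65
ee_pos: [0.5902, 0.2487, 0.0395]
ee_rot: [2.349, 2.085, 0.003]
contact_force: [-0.7, 0.4, 6.5]
width: 0.0448
```

Emit:
play_rows([
  {"dx":0,"dy":0,"dz":0.01,"roll":0},
  {"dx":0,"dy":0,"dz":0.03,"roll":0},
  {"dx":0,"dy":0,"dz":0.06,"roll":0},
  {"dx":0,"dy":0,"dz":0.09,"roll":0},
  {"dx":-0.001,"dy":-0.01,"dz":0.11,"roll":0},
  {"dx":-0.003,"dy":-0.03,"dz":0.12,"roll":0},
  {"dx":-0.005,"dy":-0.06,"dz":0.12,"roll":0},
  {"dx":-0.007,"dy":-0.09,"dz":0.12,"roll":0},
  {"dx":-0.01,"dy":-0.12,"dz":0.12,"roll":0},
  {"dx":-0.012,"dy":-0.15,"dz":0.12,"roll":0},
])

```text
clock: 20.48
ee_pos: [0.577, 0.097, 0.1592]
ee_rot: [2.349, 2.086, -0.0]
contact_force: [-0.1, -0.0, -2.3]
width: 0.0451
```

Emit:
play_rows([
  {"dx":-0.0025,"dy":-0.03,"dz":0,"roll":0},
  {"dx":-0.005,"dy":-0.06,"dz":0,"roll":0},
  {"dx":-0.0075,"dy":-0.09,"dz":0,"roll":0},
  {"dx":-0.01,"dy":-0.12,"dz":0,"roll":0},
  {"dx":-0.0125,"dy":-0.15,"dz":0,"roll":0},
  {"dx":-0.015,"dy":-0.18,"dz":0,"roll":0},
  {"dx":-0.0175,"dy":-0.21,"dz":0,"roll":0},
  {"dx":-0.02,"dy":-0.24,"dz":0,"roll":0},
  {"dx":-0.021,"dy":-0.26,"dz":0,"roll":0},
  {"dx":-0.0212,"dy":-0.2669,"dz":0,"roll":0},
])

```text
clock: 21.32
ee_pos: [0.5552, -0.1732, 0.1587]
ee_rot: [2.354, 2.079, -0.003]
contact_force: [0.5, -0.7, -1.9]
width: 0.0451
```

Emit:
play_rows([
  {"dx":0,"dy":0,"dz":-0.02,"roll":0},
  {"dx":0,"dy":0,"dz":-0.04,"roll":0},
  {"dx":0,"dy":0,"dz":-0.06,"roll":0},
  {"dx":0,"dy":0,"dz":-0.08,"roll":0},
  {"dx":0,"dy":0,"dz":-0.095,"roll":0},
  {"dx":0,"dy":0,"dz":-0.103,"roll":0},
  {"dx":0,"dy":0,"dz":-0.105,"roll":0},
  {"dx":0,"dy":0,"dz":-0.105,"roll":0},
  {"dx":0,"dy":0,"dz":-0.105,"roll":0},
])

```text
clock: 22.07
ee_pos: [0.557, -0.1683, 0.0543]
ee_rot: [2.349, 2.085, 0.001]
contact_force: [0.5, 0.4, -2.0]
width: 0.0453
```

Emit:
play_rows([
  {"dx":0,"dy":0,"dz":-0.003,"roll":0},
  {"dx":0,"dy":0,"dz":-0.0055,"roll":0},
  {"dx":0,"dy":0,"dz":-0.0065,"roll":0},
  {"dx":0,"dy":0,"dz":-0.0065,"roll":0},
])

```text
clock: 22.4
ee_pos: [0.5563, -0.1686, 0.0469]
ee_rot: [-2.35, -2.085, 0.0]
contact_force: [-0.7, 0.2, -1.1]
width: 0.0448
```

Emit:
play_rows([
  {"dx":0,"dy":0,"dz":-0.001,"roll":0},
  {"dx":0,"dy":0,"dz":-0.001,"roll":0},
  {"dx":0,"dy":0,"dz":-0.001,"roll":0},
])

```text
clock: 22.65
ee_pos: [0.5564, -0.1686, 0.0465]
ee_rot: [2.349, 2.085, -0.0]
contact_force: [-1.6, -0.5, 6.2]
width: 0.045
```

Emit:
play_rows([
  {"dx":0,"dy":0,"dz":0.001,"roll":0},
  {"dx":0,"dy":0,"dz":0.001,"roll":0},
  {"dx":0,"dy":0,"dz":0.001,"roll":0},
  {"dx":0,"dy":0,"dz":0.001,"roll":0},
], hand=0.07)

```text
clock: 22.98
ee_pos: [0.5565, -0.1686, 0.0469]
ee_rot: [2.35, 2.085, 0.0]
contact_force: [-0.8, 0.8, 1.1]
width: 0.0701
```

Emit:
play_rows([
  {"dx":0,"dy":0,"dz":0.01,"roll":0},
  {"dx":0,"dy":0,"dz":0.03,"roll":0},
  {"dx":0,"dy":0,"dz":0.065,"roll":0},
  {"dx":0,"dy":0,"dz":0.1,"roll":0},
  {"dx":0,"dy":0,"dz":0.119,"roll":0},
  {"dx":-0.005,"dy":0.03,"dz":0.119,"roll":0},
  {"dx":-0.012,"dy":0.068,"dz":0.119,"roll":0},
  {"dx":-0.019,"dy":0.106,"dz":0.119,"roll":0},
  {"dx":-0.026,"dy":0.144,"dz":0.119,"roll":0},
  {"dx":-0.033,"dy":0.182,"dz":0.119,"roll":0},
])

```text
clock: 23.82
ee_pos: [0.5228, 0.015, 0.1668]
ee_rot: [2.35, 2.084, 0.001]
contact_force: [0.5, 0.6, -0.3]
width: 0.0704
```

Emit:
play_rows([
  {"dx":-0.006,"dy":0.035,"dz":0,"roll":0},
  {"dx":-0.013,"dy":0.07,"dz":0,"roll":0},
  {"dx":-0.019,"dy":0.105,"dz":0,"roll":0},
  {"dx":-0.025,"dy":0.14,"dz":0,"roll":0},
  {"dx":-0.031,"dy":0.175,"dz":0,"roll":0},
  {"dx":-0.038,"dy":0.21,"dz":0,"roll":0},
  {"dx":-0.043,"dy":0.235,"dz":0,"roll":0},
  {"dx":-0.0455,"dy":0.25,"dz":0,"roll":0},
  {"dx":-0.0455,"dy":0.253,"dz":-0.01,"roll":0},
  {"dx":-0.0455,"dy":0.253,"dz":-0.03,"roll":0},
], hand=0.056)

```text
clock: 24.65
ee_pos: [0.4787, 0.2685, 0.1375]
ee_rot: [2.347, 2.088, 0.007]
contact_force: [0.0, 0.0, -0.9]
width: 0.0557
```

Emit:
play_rows([
  {"dx":0,"dy":0,"dz":-0.02,"roll":0},
  {"dx":0,"dy":0,"dz":-0.03,"roll":0},
  {"dx":0,"dy":0,"dz":-0.03,"roll":0},
  {"dx":0,"dy":0,"dz":-0.03,"roll":0},
])

```text
clock: 24.98
ee_pos: [0.4779, 0.2657, 0.1058]
ee_rot: [-2.35, -2.085, 0.002]
contact_force: [-0.3, -0.5, 0.3]
width: 0.0559
```

Run:
```python
from h import *
o=status.get_obs();print(o['ee_pos'],o['width'])
for n in("wrist","scene"):
    c=cam(n);p,d=viewer.get_image(n);cv2.imwrite(f"pics/{n}5.png",p[...,::-1])
    for k in H:
      for r in nets.trace(n,"jar_"+k)[:2]:
        P=cloud(c,d,r['mask']);zz=np.percentile(P[:,2],95);Q=P[abs(P[:,2]-zz)<.006]
        if len(Q)>9:print(n,k,round(r['conf'],2),zz.round(4),len(Q),np.round(cv2.minEnclosingCircle(Q[:,:2].astype(np.float32))[0],4))
```

```text
[0.4778834  0.26568463 0.10575778] 0.055941397890277536
wrist black 0.81 0.0504 1441 [0.3196 0.3253]
wrist black 0.78 0.0558 2692 [0.4775 0.2668]
scene black 0.81 0.0532 194 [0.3919 0.403 ]
scene black 0.8 0.0533 225 [0.4962 0.4162]
scene yellow 0.62 0.0768 228 [ 0.5579 -0.1691]
scene red 0.83 0.0886 286 [ 0.5489 -0.2461]
scene blue 0.56 0.1008 347 [ 0.5387 -0.3262]
```

View pics/wrist5.png

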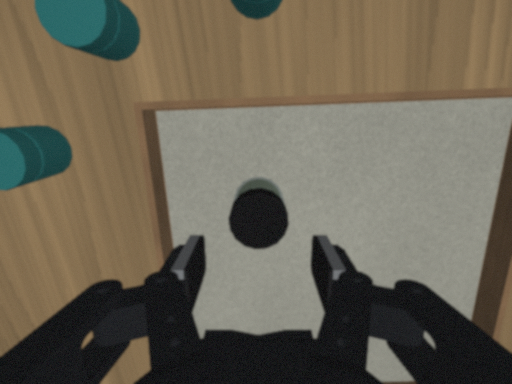

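The wrist view shows the black jar at (258,218), centred between the fingers inside the tray. The teal decoys are outside it. Grasping.

Emit:
play_rows([
  {"dx":0,"dy":0.0003,"dz":-0.02,"roll":0},
  {"dx":0,"dy":0.0003,"dz":-0.04,"roll":0},
  {"dx":0,"dy":0.0003,"dz":-0.058,"roll":0},
  {"dx":0,"dy":0.0003,"dz":-0.068,"roll":0},
  {"dx":0,"dy":0.0003,"dz":-0.072,"roll":0},
  {"dx":0,"dy":0.0003,"dz":-0.072,"roll":0},
])

```text
clock: 25.98
ee_pos: [0.4775, 0.2667, 0.0333]
ee_rot: [-2.349, -2.086, 0.002]
contact_force: [0.2, -0.8, -0.3]
width: 0.0559
```

Emit:
play_rows([
  {"dx":0,"dy":0,"dz":0,"roll":0},
  {"dx":0,"dy":0,"dz":0,"roll":0},
  {"dx":0,"dy":0,"dz":0,"roll":0},
  {"dx":0,"dy":0,"dz":0,"roll":0},
  {"dx":0,"dy":0,"dz":0,"roll":0},
  {"dx":0,"dy":0,"dz":0,"roll":0},
], hand=0.032)

```text
clock: 26.48
ee_pos: [0.4784, 0.2671, 0.0348]
ee_rot: [2.349, 2.085, 0.003]
contact_force: [-0.4, -0.1, 5.4]
width: 0.039
```

Emit:
play_rows([
  {"dx":0,"dy":0,"dz":0.01,"roll":0},
  {"dx":0,"dy":0,"dz":0.03,"roll":0},
  {"dx":0,"dy":0,"dz":0.06,"roll":0},
  {"dx":0,"dy":0,"dz":0.09,"roll":0},
  {"dx":0.0025,"dy":-0.01,"dz":0.11,"roll":0},
  {"dx":0.007,"dy":-0.03,"dz":0.11,"roll":0},
  {"dx":0.014,"dy":-0.058,"dz":0.11,"roll":0},
  {"dx":0.021,"dy":-0.086,"dz":0.11,"roll":0},
  {"dx":0.028,"dy":-0.114,"dz":0.11,"roll":0},
  {"dx":0.035,"dy":-0.142,"dz":0.11,"roll":0},
])

```text
clock: 27.32
ee_pos: [0.5129, 0.1234, 0.1448]
ee_rot: [2.349, 2.086, 0.0]
contact_force: [-0.8, 0.6, -1.0]
width: 0.0388
```

Emit:
play_rows([
  {"dx":0.007,"dy":-0.028,"dz":0,"roll":0},
  {"dx":0.014,"dy":-0.056,"dz":0,"roll":0},
  {"dx":0.021,"dy":-0.084,"dz":0,"roll":0},
  {"dx":0.028,"dy":-0.112,"dz":0,"roll":0},
  {"dx":0.035,"dy":-0.14,"dz":0,"roll":0},
  {"dx":0.042,"dy":-0.168,"dz":0,"roll":0},
  {"dx":0.049,"dy":-0.195,"dz":0,"roll":0},
  {"dx":0.052,"dy":-0.21,"dz":0,"roll":0},
  {"dx":0.053,"dy":-0.2137,"dz":0,"roll":0},
  {"dx":0.053,"dy":-0.2137,"dz":0,"roll":0},
])

```text
clock: 28.15
ee_pos: [0.5657, -0.0903, 0.1443]
ee_rot: [2.352, 2.082, -0.0]
contact_force: [0.2, 1.0, -1.2]
width: 0.039
```

Emit:
play_rows([
  {"dx":0,"dy":0,"dz":-0.02,"roll":0},
  {"dx":0,"dy":0,"dz":-0.04,"roll":0},
  {"dx":0,"dy":0,"dz":-0.06,"roll":0},
  {"dx":0,"dy":0,"dz":-0.078,"roll":0},
  {"dx":0,"dy":0,"dz":-0.09,"roll":0},
  {"dx":0,"dy":0,"dz":-0.095,"roll":0},
  {"dx":0,"dy":0,"dz":-0.095,"roll":0},
  {"dx":0,"dy":0,"dz":-0.095,"roll":0},
])

```text
clock: 28.82
ee_pos: [0.5662, -0.0882, 0.0495]
ee_rot: [2.349, 2.086, 0.001]
contact_force: [-0.1, 0.2, -1.0]
width: 0.0389
```

Emit:
play_rows([
  {"dx":0,"dy":0,"dz":-0.003,"roll":0},
  {"dx":0,"dy":0,"dz":-0.0055,"roll":0},
  {"dx":0,"dy":0,"dz":-0.0065,"roll":0},
  {"dx":0,"dy":0,"dz":-0.0065,"roll":0},
])

```text
clock: 29.15
ee_pos: [0.5659, -0.089, 0.0425]
ee_rot: [2.35, 2.085, 0.0]
contact_force: [-0.1, -0.7, -0.6]
width: 0.0385
```

Emit:
play_rows([
  {"dx":0,"dy":0,"dz":-0.001,"roll":0},
  {"dx":0,"dy":0,"dz":-0.001,"roll":0},
  {"dx":0,"dy":0,"dz":-0.001,"roll":0},
])

```text
clock: 29.4
ee_pos: [0.566, -0.089, 0.0418]
ee_rot: [2.349, 2.085, 0.0]
contact_force: [-2.2, -0.2, 6.2]
width: 0.039
```

Contact. Release, then rise and move clear for the final check.

Emit:
play_rows([
  {"dx":0,"dy":0,"dz":0.001,"roll":0},
  {"dx":0,"dy":0,"dz":0.001,"roll":0},
  {"dx":0,"dy":0,"dz":0.001,"roll":0},
  {"dx":0,"dy":0,"dz":0.001,"roll":0},
], hand=0.066)

```text
clock: 29.73
ee_pos: [0.5659, -0.0889, 0.0423]
ee_rot: [-2.35, -2.085, 0.0]
contact_force: [-0.5, -0.5, -0.5]
width: 0.0658
```

Emit:
play_rows([
  {"dx":0,"dy":0,"dz":0.01,"roll":0},
  {"dx":0,"dy":0,"dz":0.03,"roll":0},
  {"dx":0,"dy":0,"dz":0.065,"roll":0},
  {"dx":0,"dy":0,"dz":0.1,"roll":0},
  {"dx":0,"dy":0,"dz":0.13,"roll":0},
  {"dx":-0.005,"dy":0.03,"dz":0.15,"roll":0},
  {"dx":-0.01,"dy":0.065,"dz":0.16,"roll":0},
  {"dx":-0.015,"dy":0.1,"dz":0.16,"roll":0},
  {"dx":-0.02,"dy":0.135,"dz":0.16,"roll":0},
  {"dx":-0.025,"dy":0.17,"dz":0.16,"roll":0},
])

```text
clock: 30.57
ee_pos: [0.5404, 0.0825, 0.2036]
ee_rot: [2.349, 2.084, 0.002]
contact_force: [1.2, 0.4, -1.2]
width: 0.0658
```

Emit:
play_rows([
  {"dx":-0.005,"dy":0.035,"dz":0.02,"roll":0},
  {"dx":-0.01,"dy":0.07,"dz":0.04,"roll":0},
  {"dx":-0.015,"dy":0.105,"dz":0.04,"roll":0},
  {"dx":-0.02,"dy":0.14,"dz":0.04,"roll":0},
  {"dx":-0.025,"dy":0.175,"dz":0.04,"roll":0},
  {"dx":-0.025,"dy":0.19,"dz":0.04,"roll":0},
  {"dx":-0.025,"dy":0.19,"dz":0.04,"roll":0},
  {"dx":-0.025,"dy":0.19,"dz":0.04,"roll":0},
])

```text
clock: 31.23
ee_pos: [0.5153, 0.2719, 0.2428]
ee_rot: [-2.347, -2.088, 0.0]
contact_force: [-0.5, -0.2, -0.3]
width: 0.0657
```

Run:
```python
from h import *
o=status.get_obs();print(o['ee_pos'],o['width'],o['contact_force'])
M=np.array([[.566,-.089],[.5565,-.1686],[.547,-.248],[.5375,-.3277]])
for n in("top","scene"):
    c=cam(n);p,d=viewer.get_image(n);cv2.imwrite(f"pics/{n}6.png",p[...,::-1])
    for i,k in enumerate(H):
        P=cloud(c,d,np.ones(d.shape,bool));Q=P[(abs(P[:,2]-.012-H[k])<.006)&(np.hypot(*(P[:,:2]-M[i]).T)<.038)]
        print(n,k,len(Q),Q[:,2].mean().round(4)-.012-H[k],((np.array(cv2.minEnclosingCircle(Q[:,:2].astype(np.float32))[0])-M[i])*1000).round(1))
    for r in nets.place_of(n,"mug")[:1]: print('mug',np.round(r['pixel']),toplane(c,r['pixel'],0).round(4))
a=cv2.imread("pics/top6.png")[130:240,250:430];cv2.imwrite("pics/top6c.png",cv2.resize(a,None,fx=4,fy=4))
```

```text
[0.51530002 0.27192074 0.24282623] 0.06566467004695403 [-0.54671017 -0.20421886 -0.34009275]
top black 147 -0.0003000000000000086 [-2.9 -0.3]
top yellow 206 -0.0002999999999999947 [-3.2 -0.8]
top red 265 -0.0002999999999999947 [-3.3  0.7]
top blue 350 -0.0003999999999999837 [-1.2 -0.6]
mug [330. 192.] [[ 0.5478 -0.1685]]
scene black 197 0.0006000000000000033 [ 1.8 -0.6]
scene yellow 253 0.0003999999999999976 [1.4 0.5]
scene red 314 0.0003000000000000086 [2.2 0.5]
scene blue 371 0.0006000000000000033 [ 3.1 -0.5]
mug [226. 279.] [[0.747  0.0231]]
```

View pics/top6c.png

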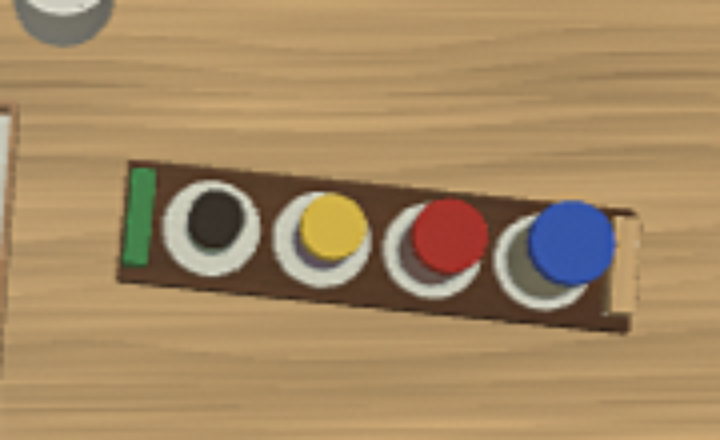

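View pics/scene6.png

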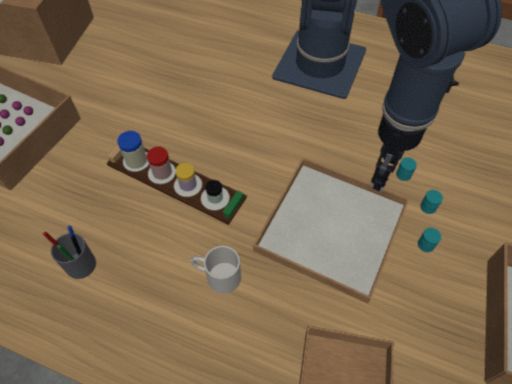

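The crop shows black (215,220), yellow (335,228), red (450,235) and blue (572,243) in size order away from the green block. In the scene view the tray is empty and the mug is at (222,268) as before.

```bash
python3 -c "
from bench import finish_job
print(finish_job())"
```

```text
the job is handed in; nothing more can be done
None
```

All four jars stand upright and released on the plank. From the green block to the bare block they are black, yellow, red, blue. I lowered each one until the wrist felt contact (6 to 17 N) before opening the gripper, and I handed the job in at about 31.5 s.

**Position check:** Each camera puts every jar within about 3.5 mm of its mark centre. The two cameras disagree across the plank: the top view reads 1 to 3 mm one way and the scene view 1 to 3 mm the other. That fits their calibration bias, and the averages are within about 1 mm. Along the row they agree to within 1 mm, and the lid heights show the jars standing flat.

**Mug check:** The network's final top-view mug detection was false; it landed on the plank. The scene view and the picture show the mug where it was: the network's y reading shifted about 5 mm, while x and the mug's place in the picture did not change.

**Refused call:** My first move call was rejected because its rows left out "dz", so it moved nothing.

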